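# Pack the ink sample carrier for the press

## Task

Pack the sample carrier for the press: stand each of the three closed ink tins upright on the carrier floor inside the ring that fits it (widest tin in the widest ring, middle tin in the middle ring, narrow tin in the narrowest ring), and lay the ink knife flat and lengthwise in the long bay beside them, either way round. Leave the empty open tin and the broad scraper where they are on the bench, and let go of everything.

Things in the scene. Friction and masses are not known exactly. Their poses are not given: they have to be found in the camera images.
- tin_large_mid (a point): The wide, low closed ink sample tin: grey cylinder with paper label and flat bright metal lid, diameter 60 mm, 50 mm high, about 180 g, standing upright. Point: its centre, half-way up, z up. Hold it in its upper half when setting it down, so that the fingers stay above the ring (8 mm high); neighbouring seats are 91.5 mm apart.
- tin_medium_mid (a point): The middle-sized closed ink sample tin: grey cylinder with paper label and flat bright metal lid, diameter 48 mm, 56 mm high, about 140 g, standing upright. Point: its centre, half-way up, z up. Hold it in its upper half when setting it down, so that the fingers stay above the ring (8 mm high); neighbouring seats are 91.5 mm apart.
- tin_small_mid (a point): The narrow, tall closed ink sample tin: grey cylinder with paper label and flat bright metal lid, diameter 36 mm, 62 mm high, about 90 g, standing upright. Point: its centre, half-way up, z up. Hold it in its upper half when setting it down, so that the fingers stay above the ring (8 mm high); neighbouring seats are 91.5 mm apart.
- ink_knife_mid (a point): Ink knife lying flat: wooden handle 100 mm long, 18 mm wide, 20 mm high, with a narrow straight thin dark steel blade 22 mm wide that reaches 75 mm beyond the handle; about 90 g. Point: middle of the handle, half-way up (10 mm above what it lies on); x runs along the knife towards the blade tip, z up. The balance point is about 8 mm from this point towards the blade.
- seat_large: Fixed black rubber ring lying in the shallow pale plywood carrier; outside diameter 89 mm, 8 mm high, round opening of 80 mm, the widest opening of the three. Origin: centre of the ring at the level of the carrier floor on which the tin stands (4 mm above the bench); z up. The three seats stand in one row along the carrier's length, in any order.
- seat_medium: Fixed black rubber ring lying in the shallow pale plywood carrier; outside diameter 89 mm, 8 mm high, round opening of 68 mm, the middle opening of the three. Origin: centre of the ring at the level of the carrier floor on which the tin stands (4 mm above the bench); z up. 
- seat_small: Fixed black rubber ring lying in the shallow pale plywood carrier; outside diameter 89 mm, 8 mm high, round opening of 54 mm, the narrowest opening of the three. Origin: centre of the ring at the level of the carrier floor on which the tin stands (4 mm above the bench); z up. 
- knife_bay: The long bay of the carrier, beside the row of seats: flat cork-covered floor 276 mm long (x) and 50 mm wide (y) between lips 6 mm high. Origin: centre of the bay at floor level (4 mm above the bench); x along the bay, y across it and away from the seats (whose centres lie at y = -76.5 mm), z up. The carrier itself is fixed, 284 mm x 156 mm with a rim 10 mm above the bench.
- tin_empty_mid (a point): The empty tin: same grey, diameter (48 mm) and height (56 mm) as the middle-sized tin, but without lid or label, open at the top and hollow; it does not belong in the carrier. Point: its centre, half-way up.
- scraper_mid (a point): Broad scraper lying flat: same wooden handle as the ink knife (100 x 18 x 20 mm), but a dark steel blade that widens to 70 mm and reaches 58 mm beyond the handle; it does not belong in the carrier. Point: middle of the handle, half-way up; x towards the blade.

How it is judged:
By the outcome, as a careful person would: the job done as asked, in the order asked, and still so for the second after the job is handed in, with the robot touching nothing.
It also fails if it takes over 118 s, if anything falls off the work surface, if the arm or the gripper's body presses on something with over 40 N, if the wrist force passes 120 N, or if a joint passes its speed limit or range.

## Robot

A 6-joint arm with a two-finger parallel gripper is mounted at the origin on the work surface. World frame = base frame: x ahead of the robot, y to its left, z up, the work surface at z = 0. Lengths are in mm, angles in rad, forces in N, time in s.
With the tool pointing down it reaches from about 300 to 1000 mm from the base axis. Payload 5.1 kg.
Tool frame: the origin (TCP) lies where the fingers leave the gripper's body, on its centre line; the fingertips stand 78 mm ahead of it and the grasp point (between the pads) lies 59 mm ahead of it (env.tips_ahead is the distance from the TCP to the fingertips, in mm); z points along the fingers, y is the line along which they close (so a half turn about z gives the same grasp; the last joint's range is limited). The gripper opens to 95 mm and grips with 3 to 60 N. Pads are 20 mm wide; open, the fingers measure 119 mm over their backs; the gripper's body (75 mm by 180 mm) begins 59 mm behind the grasp point.
Start: joints at [1.065, 0.124, 1.65, -0, 1.367, -0.083], TCP at [266.724, 592.742, 292.256] pointing down, gripper open.
Joint ranges: [-2.61, 2.61], [-1.02, 2.33], [0.03, 2.71], [-1.35, 4.49], [0.32, 2.68], [-2.91, 2.91]. Speed limits (rad/s): [2.57, 2.57, 3.14, 3.14, 3.14, 3.14].

## Interface

Orientations are given as a 3x3 rotation matrix whose columns are the frame's x, y, z axes.
In Python, from workcell import env gives the robot as it stands.
- The arm moves only by the tool drive_tool, never from a script. Its arguments are lists of equal length, an entry for each row: "twist": the turn, a rotation vector about the tool's x, y, z in rad, a list of three; "delta_pos": the shift along the tool's x, y, z in m, a list of three; "hand": the closure, from 0 (fully open) to 1 (shut). A call has 1 to 10 rows; each row is the pose to reach, as a shift and turn from the pose commanded when the call began, along the tool's axes at that moment; what a row does not reach only later rows make up. A row lasts 1/8 s, in which the tool goes at most 62.5 mm and 10.7 degrees, less where a joint would pass 70% of its speed; a pose out of reach is approached as far as the arm can. A call with a gripper value outside its range is refused whole. The fingers move at their own pace and stop on an object; "grip_force" is the grip in N (left out, the last holds). Time passes only in rows, so rows that repeat a pose let the fingers close. It gives the time, the measured TCP pose, the force, the opening and the grip force at its end, in the units of the state.
- env.state(): the state, without advancing time (a new reading comes with each control period).
- env.get_image(name): name is "side" or "top"; returns (picture, depth): 400x640x3 uint8, red, green, blue; 400x640 float32, mm along the optical axis (not along the pixel's ray), 0 where there is no reading.
- env.camera_info(name): a dict with "fovy" (degrees; the focal length in pixels is half the picture's height over the tangent of half this angle, whatever the lens; pixels are square), "cx", "cy" (the principal point, pixels), "k1" (the pictures are not rectified: a ray, as slopes to the right and down, at radius r is drawn at 1 + k1 r^2 times it, then the intrinsics apply), "eye" and "orientation" of the camera in the world. Camera axes: x right, y up, looking along -z (the intrinsics and any distortion apply to the point x, -y, -z); pixel columns grow to the right and rows downward; lengths in mm; the calibration is good to about 2 mm. A picture is of the moment at which its call begins. camera_info takes no time and is no camera call.
- env.job_done(): hands the job in; it is judged then, once.
Trained networks look in the newest picture that a camera, given by its name, has taken for a name from the list of things; names that differ only in an ending like _2 or _b are one class to them, and where a whole thing is asked for, a point or a joint stands for the part that bears it (a point fixed in the world has none). Each returns a list of dicts, best first, with "score" (0 to 1); they miss things now and then, are a little off and sometimes report something else, mostly with a low value. They report only what shows in the picture. A call takes as long as a camera call.
- env.trace(camera, query): "mask" (400x640 bool, what is visible of it) and "location" ([column, row] in pixels, amid what is visible of it).
- env.spot_point(camera, query): "location" ([column, row] in pixels: a listed point, or the origin of a listed thing).
The state is a dict: "t": time; "joint_positions": joint angles; "qvel": joint speeds; "effort": joint torques, N m; "ee_pos": TCP position; "eef_rot": TCP orientation; "force": force on the tool from outside, world axes, zero at the start; "torque": the same for the moment, N m; "width": finger opening in mm; "grip_force": force on a finger pad.
Only numpy, scipy, OpenCV 4.12 (cv2) and the standard library are available. Lean on these libraries where they do the work, as an engineer would, in place of code of your own. Each camera call takes 0.05 s, during which the arm holds its last target. There are 200 camera calls.

## Working session

There is one attempt and no reset: what is moved stays moved. The work goes in short steps, Python scripts to look and compute and a tool call to move; the robot and the scene stay as the last step left them, time stands still between calls to the robot, and variables do not carry over. Pictures are saved under pics/ and viewed, at most 14 in all, crops included, and the job is handed in when it is done.

Besides the shell and the picture viewer there is one more tool, called after "Call:" in YAML: its name, and indented under it one key for each argument. drive_tool: Moves the arm, as the interface text tells. Its arguments: {"type":"object","properties":{"twist":{"type":"array","items":{"type":"array","items":{"type":"number"}}},"delta_pos":{"type":"array","items":{"type":"array","items":{"type":"number"}}},"hand":{"type":"array","items":{"type":"number"}},"grip_force":{"type":"number"}},"required":["twist","delta_pos","hand"]}

```bash
mkdir -p pics
cat > h.py <<'E'
import numpy as np, cv2
from workcell import env
def cam(n):
    c=env.camera_info(n); f=200/np.tan(np.radians(c['fovy'])/2)
    return c,f
def und(n,uv):
    c,f=cam(n); K=np.array([[f,0,c['cx']],[0,f,c['cy']],[0,0,1.]])
    p=cv2.undistortPoints(np.array(uv,float).reshape(-1,1,2),K,np.array([c['k1'],0,0,0.]))[:,0]
    d=np.c_[p[:,0],-p[:,1],-np.ones(len(p))]
    return d@np.array(c['orientation']).T, np.array(c['eye'])
def at_z(n,uv,z):
    d,e=und(n,uv); return e+d*((z-e[2])/d[:,2])[:,None]
def at_depth(n,uv,dep):
    d,e=und(n,uv); return e+d*np.asarray(dep,float).reshape(-1,1)
E
python3 - <<'E'
from h import *
for n in('top','side'):
    im,d=env.get_image(n); cv2.imwrite(f'pics/{n}0.png',im[:,:,::-1])
    print(n,env.camera_info(n))
names=['tin_large_mid','tin_medium_mid','tin_small_mid','ink_knife_mid','seat_large','seat_medium','seat_small','knife_bay','tin_empty_mid','scraper_mid']
zs=[25,28,31,10,4,4,4,4,28,10]
for q,z in zip(names,zs):
    for r in env.spot_point('top',q)[:2]: print(q,round(r['score'],2),np.round(r['location']),np.round(at_z('top',[r['location']],z)[0]))
print(env.state())
E
```

```text
top {'fovy': 45.63102325173407, 'cx': 316.2006325551542, 'cy': 201.0486986527299, 'k1': -0.1436042478600116, 'eye': array([ 411.97232546,   18.11088911, 1336.01592477]), 'orientation': array([[-0.00449747,  0.99490299, -0.10073633],
       [-0.9997157 , -0.0021145 ,  0.02374981],
       [ 0.02341575,  0.10081451,  0.99462965]])}
side {'fovy': 57.37243261180713, 'cx': 316.3774596952787, 'cy': 194.6099256408043, 'k1': 0.015005056352245957, 'eye': array([344.53521238, 590.5428191 , 542.69702624]), 'orientation': array([[-0.94980873,  0.18979746, -0.24867711],
       [-0.3128032 , -0.58684777,  0.7468359 ],
       [-0.00418806,  0.78713825,  0.61676238]])}
tin_large_mid 0.95 [176. 250.] [409. 374.  25.]
tin_large_mid 0.5 [331. 223.] [485. -54.  25.]
tin_medium_mid 0.7 [435. 191.] [ 572. -348.   28.]
tin_small_mid 0.74 [432. 254.] [ 394. -334.   31.]
tin_small_mid 0.18 [223. 226.] [475. 244.  31.]
ink_knife_mid 0.77 [224. 230.] [467. 243.  10.]
ink_knife_mid 0.64 [436. 192.] [ 571. -355.   10.]
seat_large 0.73 [331. 222.] [487. -56.   4.]
seat_medium 0.66 [326. 190.] [577. -42.   4.]
seat
[... 392 characters left out ...]
751479e+00, -8.26214026e-02]), 'qvel': array([-5.32413772e-04, -1.34999039e-03, -7.26783985e-04,  6.53569613e-05,
       -9.29339851e-04, -7.55656615e-05]), 'effort': array([-6.17688147e-04, -4.17290854e+01, -3.60001481e+01,  7.73847476e-02,
        4.30460041e-02, -1.59844762e-05]), 'ee_pos': array([266.73697025, 592.73260785, 292.26606129]), 'eef_rot': array([[-9.11949029e-01,  4.10303508e-01,  1.80630951e-05],
       [ 4.10303508e-01,  9.11949029e-01, -1.76916815e-05],
       [-2.37315810e-05, -8.72256048e-06, -1.00000000e+00]]), 'force': array([-0.43263262, -0.4764176 , -0.07481635]), 'torque': array([ 0.02424186,  0.00826491, -0.0208732 ]), 'grip_force': 0.0, 'width': 94.95707006151314}
```

View pics/top0.png

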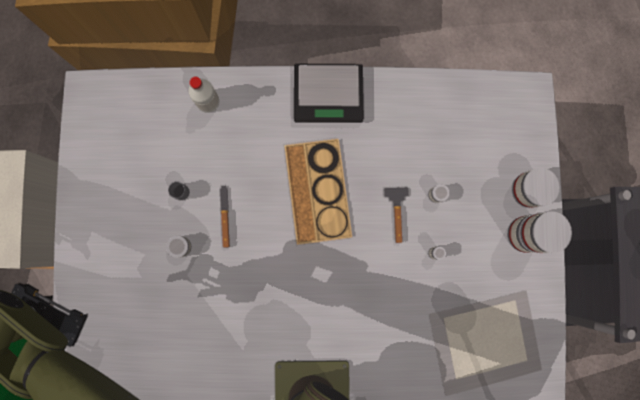

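View pics/side0.png

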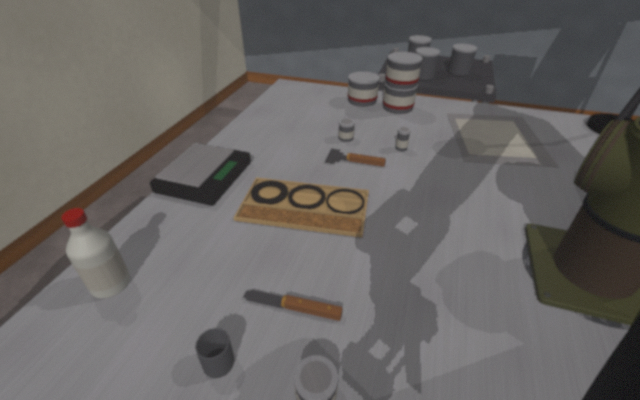

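The top view shows the large tin at (180,246), empty tin (178,190), knife (225,216) with its blade up, carrier (320,190), scraper (397,215), medium tin (441,192) and small tin (439,252). In the side view the knife is at (295,303), the carrier at (305,207), and the large tin at (316,378). Next I'll refine positions with depth and contours.

Run:
```python
from h import *
im,d=env.get_image('top')
vv,uu=np.mgrid[0:400,0:640]
P=at_depth('top',np.c_[uu.ravel(),vv.ravel()],d.ravel()).reshape(400,640,3)
def roi(u0,u1,v0,v1): return P[v0:v1,u0:u1].reshape(-1,3)
print('bench z',np.median(roi(250,270,180,220)[:,2]),roi(250,270,180,220)[:,2].std())
for n,r,zt in [('large',(155,205,225,270),50),('empty',(155,205,170,210),56),('med',(420,465,170,215),56),('small',(420,465,235,275),62)]:
    p=roi(*r); m=p[:,2]>zt-15; q=p[m]
    (c,rad)=cv2.minEnclosingCircle(q[:,:2].astype(np.float32))
    print(n,m.sum(),'ztop',np.percentile(q[:,2],[10,50,90]).round(1),'mean',q.mean(0).round(1),'circ',np.round(c,1),round(rad,1))
for n,r in [('knife',(212,238,180,255)),('scraper',(380,412,180,250))]:
    p=roi(*r); q=p[(p[:,2]>13)&(p[:,2]<30)]
    print(n,len(q),q[:,2].mean(),cv2.minAreaRect(q[:,:2].astype(np.float32)))
hsv=cv2.cvtColor(im,cv2.COLOR_RGB2HSV)
# handle by colour
m=(hsv[...,1]>110)&(hsv[...,0]<20); m[:,:212]=0;m[:,238:]=0;m[:175]=0;m[260:]=0
v,u=np.nonzero(m); q=at_z('top',np.c_[u,v],20); print('handle col',cv2.minAreaRect(q[:,:2].astype(np.float32)),q.mean(0))
# masks
for q,z in [('tin_large_mid',50),('tin_medium_mid',56),('tin_small_mid',62),('ink_knife_mid',10),('seat_large',12),('seat_medium',12),('seat_small',12),('knife_bay',4)]:
    for r in env.trace('top',q)[:1]:
        v,u=np.nonzero(r['mask']); w=at_z('top',np.c_[u,v],z)
        print(q,round(r['score'],2),r['location'],len(u),'mean',w.mean(0).round(1),np.round(cv2.minAreaRect(w[:,:2].astype(np.float32))[0],1),np.round(cv2.minAreaRect(w[:,:2].astype(np.float32))[1],1),round(cv2.minAreaRect(w[:,:2].astype(np.float32))[2],1))
cr=im[135:250,275:365]; cv2.imwrite('pics/carr.png',cv2.resize(cr,None,fx=5,fy=5,interpolation=cv2.INTER_CUBIC)[:,:,::-1])
```

```text
bench z -1.385968207498422 66.84290954508275
large 395 ztop [45.5 49.2 52.6] mean [419.3 357.4  84.6] circ [414.8 207.4] 189.3
empty 86 ztop [43.3 52.5 59.4] mean [558.3 338.9 170.7] circ [499.5 204.6] 206.0
med 235 ztop [51.1 55.1 58.6] mean [ 560.2 -345.7   87.3] circ [ 490.5 -179.7] 212.9
small 154 ztop [57.4 60.9 64.8] mean [ 399.7 -327.6  118.4] circ [ 405.2 -172.3] 190.5
knife 247 18.285441159247004 ((498.1754150390625, 243.48446655273438), (159.73512268066406, 19.319808959960938), 3.344862699508667)
scraper 233 18.103279051968315 ((504.12005615234375, -237.6036834716797), (34.11042785644531, 147.96351623535156), 86.33645629882812)
handle col ((470.843017578125, 240.86279296875), (100.58168029785156, 16.869245529174805), 2.8826239109039307) [470.71198157 240.46952887  20.        ]
tin_large_mid 0.81 [181.0, 246.9] 447 mean [420.2 362.4  50. ] [419.2 363. ] [56.9 66.5] 0.3
tin_medium_mid 0.72 [437.3, 191.6] 287 mean [ 561.8 -349.7   56. ] [ 561.9 -349.6] [45.5 57.4] 25.6
tin_small_mid 0.68 [436.2, 251.8] 195 mean [ 399.2 -338.8   62. ] [ 398.8 -337.9] [47.3 32.5] 89.2
ink_knife_mid 0.74 [222.7, 215.1] 458 mean [503.9 244.2  10. ] [503.9 244.3] [171.6  21.8] 2.9
seat_large 0.56 [337.7, 208.6] 22 mean [515.2 -70.3  12. ] [500.5 -48. ] [24.6 85.7] 36.6
seat_medium 0.54 [318.2, 184.7] 382 mean [578.2 -44.9  12. ] [577.4 -45.5] [87.2 84.9] 89.9
seat_small 0.81 [318.7, 151.9] 566 mean [670.1 -32.1  12. ] [670.1 -32. ] [87.9 89.3] 89.9
knife_bay 0.86 [303.3, 195.8] 1867 mean [567.3  28.2   4. ] [569.1  28. ] [272.6  57.2] 6.7
```

View pics/carr.png

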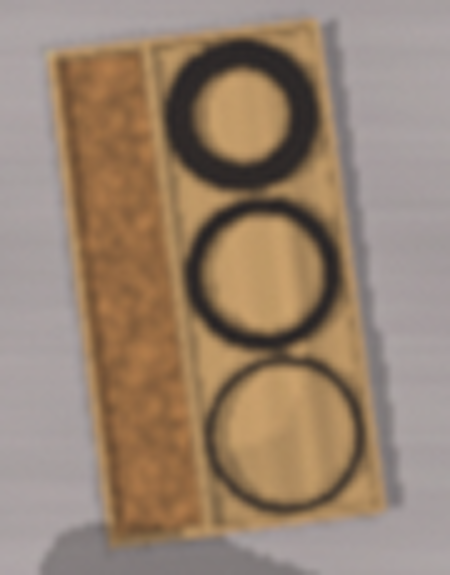

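The crop confirms seat order: narrowest ring at the top (323,158), medium at (328,189), widest at the bottom (332,221), with the cork bay on the left.

Run:
```python
from h import *
im,d=env.get_image('top'); ims,ds=env.get_image('side')
def pts(n,d):
    vv,uu=np.mgrid[0:400,0:640]
    return at_depth(n,np.c_[uu.ravel(),vv.ravel()],d.ravel())
for cn,D in(('top',d),('side',ds)):
    P=pts(cn,D); 
    for n,c,zt in [('large',(415,363),50),('empty',(560,372),56),('med',(562,-348),56),('small',(399,-336),62),]:
        m=(np.hypot(P[:,0]-c[0],P[:,1]-c[1])<60)&(abs(P[:,2]-zt)<9)&(D.ravel()>0); q=P[m]
        if len(q)>8: print(cn,n,len(q),'median z',np.median(q[:,2]).round(1),'mean',q.mean(0).round(1),'mid',np.round((np.percentile(q[:,:2],2,axis=0)+np.percentile(q[:,:2],98,axis=0))/2,1),np.round(np.ptp(q[:,:2],axis=0),1))
    m=(abs(P[:,0]-485)<90)&(abs(P[:,1]-243)<30)&(P[:,2]>12)&(P[:,2]<28)
    q=P[m]; print(cn,'knife',len(q),cv2.minAreaRect(q[:,:2].astype(np.float32)))
hsv=cv2.cvtColor(im,cv2.COLOR_RGB2HSV); S=hsv[...,1].astype(int); V=hsv[...,2].astype(int)
m=((S>70)|(V<65)).astype(np.uint8); m[:130]=0;m[255:]=0;m[:,:280]=0;m[:,360:]=0
k=cv2.connectedComponentsWithStats(m); i=1+np.argmax(k[2][1:,4]); v,u=np.nonzero(k[1]==i)
w=at_z('top',np.c_[u,v],10); R=cv2.minAreaRect(w[:,:2].astype(np.float32)); print('carrier',R)
big=cv2.resize(V.astype(np.uint8),None,fx=1,fy=1)
for n,c in [('small',(323.2,157.6)),('med',(327.6,189.2)),('large',(331.6,221.2))]:
    vv,uu=np.mgrid[0:400,0:640]
    mm=(np.hypot(uu-c[0],vv-c[1])<18)&(V<95)
    w=at_z('top',np.c_[uu[mm],vv[mm]],12)[:,:2]
    hull=cv2.convexHull(w.astype(np.float32))[:,0]
    print(n,mm.sum(),'circ',cv2.minEnclosingCircle(hull),'mean',w.mean(0),'clicked',at_z('top',[c],12)[0])
# side view rings via networks
for q,z in [('seat_large',4),('seat_medium',4),('seat_small',4),('knife_bay',4),('ink_knife_mid',10),('tin_large_mid',25),('tin_medium_mid',28),('tin_small_mid',31)]:
    for r in env.spot_point('side',q)[:1]: print('side',q,round(r['score'],2),np.round(r['location']),np.round(at_z('side',[r['location']],z)[0],1))
```

```text
top large 376 median z 48.9 mean [419.7 367.4  48.9] mid [419.8 367.4] [57.1 59.5]
top empty 56 median z 53.5 mean [574.  371.8  53.5] mid [573.3 370.7] [47.8 44.8]
top med 222 median z 54.7 mean [ 564.1 -355.7   54.7] mid [ 564.6 -355.8] [48.  43.4]
top small 142 median z 60.6 mean [ 398.9 -344.7   60.7] mid [ 398.7 -345.2] [32.8 35.6]
top knife 252 ((479.7848205566406, 242.4965057373047), (122.96378326416016, 18.289560317993164), 2.9719629287719727)
side large 1604 median z 49.2 mean [420.7 369.1  49.1] mid [421. 368.] [58.8 59.2]
side empty 329 median z 52.8 mean [575.2 371.9  52.2] mid [575.2 371.4] [48.7 47.2]
side med 131 median z 54.8 mean [ 564.8 -351.1   54. ] mid [ 565.7 -355. ] [45.3 50.1]
side small 92 median z 60.8 mean [ 400.  -341.9   59.9] mid [ 399.8 -345.3] [33.7 35.9]
side knife 667 ((470.6462097167969, 242.05514526367188), (103.10752868652344, 19.860624313354492), 4.442748546600342)
carrier ((575.7958984375, -17.516151428222656), (283.8891906738281, 155.97474670410156), 7.188692569732666)
small 447 circ ((665.5860595703125, -32.51740264892578), 47.274234771728516) mean [669.30932205 -33.04596276] clicked [669.6444784  -33.87846276  12.        ]
med 291 circ ((578.8047485351562, -42.556941986083984), 50.46215057373047) mean [578.0897138  -44.82073318] clicked [579.45570649 -45.68570398  12.        ]
large 129 circ ((492.7409362792969, -56.59061813354492), 46.766300201416016) mean [491.6791986  -56.36918051] clicked [489.4426676  -56.24498037  12.        ]
side seat_large 0.75 [345. 201.] [489.8 -60.4   4. ]
side seat_medium 0.55 [307. 197.] [580.4 -47.3   4. ]
side seat_small 0.9 [267. 196.] [672.2 -20.8   4. ]
side knife_bay 0.81 [298. 218.] [574.4  31.1   4. ]
side ink_knife_mid 0.89 [310. 308.] [472.8 243.3  10. ]
side tin_large_mid 0.64 [306. 197.] [573.3 -20.2  25. ]
side tin_medium_mid 0.71 [345. 130.] [ 568.  -350.4   28. ]
side tin_small_mid 0.71 [399. 140.] [ 408.5 -337.    31. ]
```

```bash
cat > go.py <<'E'
from h import *
import sys
def go(x,y,z,yaw=97.19):
    s=env.state(); R=np.array(s['eef_rot']); p=np.array(s['ee_pos'])
    c=np.radians(yaw); Y=np.array([np.cos(c),np.sin(c),0]); Z=np.array([0,0,-1.]); T=np.c_[np.cross(Y,Z),Y,Z]
    d=(R.T@(np.array([x,y,z])-p))/1000; w=cv2.Rodrigues(R.T@T)[0].ravel()
    print('t',round(s['t'],2),'delta',d.round(4),'twist',w.round(3),'n',np.ceil(np.linalg.norm(d)/.0625))
if __name__=='__main__': go(*map(float,sys.argv[1:]))
E
python3 go.py 420.3 367.7 170; python3 go.py 420.3 367.7 94
```

```text
t 1.55 delta [-0.2324 -0.1422  0.1223] twist [ 0.     0.    -0.548] n 5.0
t 1.55 delta [-0.2324 -0.1422  0.1983] twist [ 0.     0.    -0.548] n 6.0
```

Call:
drive_tool:
  twist:
    - [0, 0, -0.548]
    - [0, 0, -0.548]
    - [0, 0, -0.548]
    - [0, 0, -0.548]
    - [0, 0, -0.548]
    - [0, 0, -0.548]
    - [0, 0, -0.548]
    - [0, 0, -0.548]
    - [0, 0, -0.548]
  delta_pos:
    - [-0.2324, -0.1422, 0.1223]
    - [-0.2324, -0.1422, 0.1223]
    - [-0.2324, -0.1422, 0.1223]
    - [-0.2324, -0.1422, 0.1223]
    - [-0.2324, -0.1422, 0.1223]
    - [-0.2324, -0.1422, 0.1223]
    - [-0.2324, -0.1422, 0.1223]
    - [-0.2324, -0.1422, 0.1223]
    - [-0.2324, -0.1422, 0.1223]
  hand: [0, 0, 0, 0, 0, 0, 0, 0, 0]
  grip_force: 20

```text
t: 2.68
ee_pos: [420.0, 368.9, 170.8]
eef_rot: [[-0.992, -0.127, 0.001], [-0.127, 0.992, 0.001], [-0.001, 0.001, -1.0]]
force: [-0.5, -0.2, 0.1]
width: 95.0
grip_force: 0.0
```

```bash
python3 go.py 420.3 367.7 94
```

```text
t 2.67 delta [-0.     -0.0012  0.0768] twist [0.001 0.001 0.001] n 2.0
```

Call:
drive_tool:
  twist:
    - [0, 0, 0]
    - [0, 0, 0]
    - [0, 0, 0]
    - [0, 0, 0]
    - [0, 0, 0]
    - [0, 0, 0]
    - [0, 0, 0]
    - [0, 0, 0]
  delta_pos:
    - [0, 0, 0.04]
    - [0, 0, 0.076]
    - [0, 0, 0.076]
    - [0, 0, 0.076]
    - [0, 0, 0.076]
    - [0, 0, 0.076]
    - [0, 0, 0.076]
    - [0, 0, 0.076]
  hand: [0, 0, 0, 0.6, 0.6, 0.6, 0.6, 0.6]
  grip_force: 20

```text
t: 3.68
ee_pos: [420.7, 367.7, 94.7]
eef_rot: [[-0.992, -0.125, 0.001], [-0.125, 0.992, -0.0], [-0.001, -0.0, -1.0]]
force: [-0.1, -1.8, 4.4]
width: 59.3
grip_force: 20.0
```

Call:
drive_tool:
  twist:
    - [0, 0, 0]
    - [0, 0, 0]
    - [0, 0, 0]
    - [0, 0, 0]
    - [0, 0, 0]
    - [0, 0, 0]
    - [0, 0, 0]
    - [0, 0, 0]
    - [0, 0, 0]
    - [0, 0, 0]
  delta_pos:
    - [0, 0, -0.03]
    - [0, 0, -0.076]
    - [-0.0145, -0.429, -0.076]
    - [-0.0145, -0.429, -0.076]
    - [-0.0145, -0.429, -0.076]
    - [-0.0145, -0.429, -0.076]
    - [-0.0145, -0.429, -0.076]
    - [-0.0145, -0.429, -0.076]
    - [-0.0145, -0.429, -0.076]
    - [-0.0145, -0.429, -0.076]
  hand: [0.6, 0.6, 0.6, 0.6, 0.6, 0.6, 0.6, 0.6, 0.6, 0.6]

```text
t: 4.92
ee_pos: [488.3, -59.1, 169.6]
eef_rot: [[-0.993, -0.119, -0.0], [-0.119, 0.993, -0.0], [0.0, -0.0, -1.0]]
force: [0.3, 0.1, -2.2]
width: 59.1
grip_force: 20.0
```

```bash
python3 go.py 488.4 -56.2 99;python3 - <<'E'
from h import *
im,d=env.get_image('top'); cv2.imwrite('pics/a.png',cv2.resize(im[130:280,250:400],None,fx=3,fy=3)[:,:,::-1])
E
```

```text
t 4.92 delta [-0.0005  0.0029  0.0706] twist [-0.    -0.    -0.006] n 2.0
```

Call:
drive_tool:
  twist:
    - [0, 0, 0]
    - [0, 0, 0]
    - [0, 0, 0]
    - [0, 0, 0]
    - [0, 0, 0]
    - [0, 0, 0]
  delta_pos:
    - [0, 0, 0.0]
    - [0, 0, 0.04]
    - [0, 0, 0.06]
    - [0, 0, 0.068]
    - [0, 0, 0.0715]
    - [0, 0, 0.0715]
  hand: [0.6, 0.6, 0.6, 0.6, 0.6, 0.6]

```text
t: 5.72
ee_pos: [489.0, -55.8, 99.4]
eef_rot: [[-0.992, -0.126, 0.002], [-0.126, 0.992, -0.0], [-0.002, -0.001, -1.0]]
force: [-0.1, -0.3, -2.9]
width: 59.4
grip_force: 20.0
```

Call:
drive_tool:
  twist:
    - [0, 0, 0]
    - [0, 0, 0]
    - [0, 0, 0]
    - [0, 0, 0]
    - [0, 0, 0]
    - [0, 0, 0]
    - [0, 0, 0]
    - [0, 0, 0]
  delta_pos:
    - [0, 0, 0.001]
    - [0, 0, 0.001]
    - [0, 0, 0.001]
    - [0, 0, 0.001]
    - [0, 0, -0.02]
    - [0, 0, -0.07]
    - [0, 0, -0.0915]
    - [0, 0, -0.0915]
  hand: [0.6, 0, 0, 0, 0, 0, 0, 0]

```text
t: 6.72
ee_pos: [489.5, -56.4, 192.2]
eef_rot: [[-0.992, -0.125, 0.005], [-0.125, 0.992, -0.001], [-0.005, -0.002, -1.0]]
force: [0.5, -0.0, -0.6]
width: 95.1
grip_force: 0.0
```

```bash
python3 go.py 564.7 -355.5 190
```

```text
t 6.72 delta [-0.0372 -0.3061  0.0028] twist [-0.002  0.005 -0.   ] n 5.0
```

Call:
drive_tool:
  twist:
    - [0, 0, 0]
    - [0, 0, 0]
    - [0, 0, 0]
    - [0, 0, 0]
    - [0, 0, 0]
    - [0, 0, 0]
    - [0, 0, 0]
    - [0, 0, 0]
    - [0, 0, 0]
    - [0, 0, 0]
  delta_pos:
    - [-0.038, -0.3065, 0]
    - [-0.038, -0.3065, 0]
    - [-0.038, -0.3065, 0]
    - [-0.038, -0.3065, 0]
    - [-0.038, -0.3065, 0]
    - [-0.038, -0.3065, 0]
    - [-0.038, -0.3065, 0]
    - [-0.038, -0.3065, 0]
    - [-0.038, -0.3065, 0.03]
    - [-0.038, -0.3065, 0.06]
  hand: [0, 0, 0, 0, 0, 0, 0, 0, 0, 0]

```text
t: 7.98
ee_pos: [564.6, -354.1, 130.1]
eef_rot: [[-0.992, -0.127, 0.001], [-0.127, 0.992, -0.001], [-0.001, -0.001, -1.0]]
force: [-0.3, -0.2, -0.2]
width: 95.0
grip_force: 0.0
```

```bash
python3 go.py 564.7 -355.5 99
python3 - <<'E'
from h import *
im,d=env.get_image('top'); cv2.imwrite('pics/a.png',cv2.resize(im[130:280,280:480],None,fx=4,fy=4)[:,:,::-1])
E
```

```text
t 7.97 delta [ 0.0001 -0.0014  0.0311] twist [-0.001  0.001  0.001] n 1.0
```

View pics/a.png

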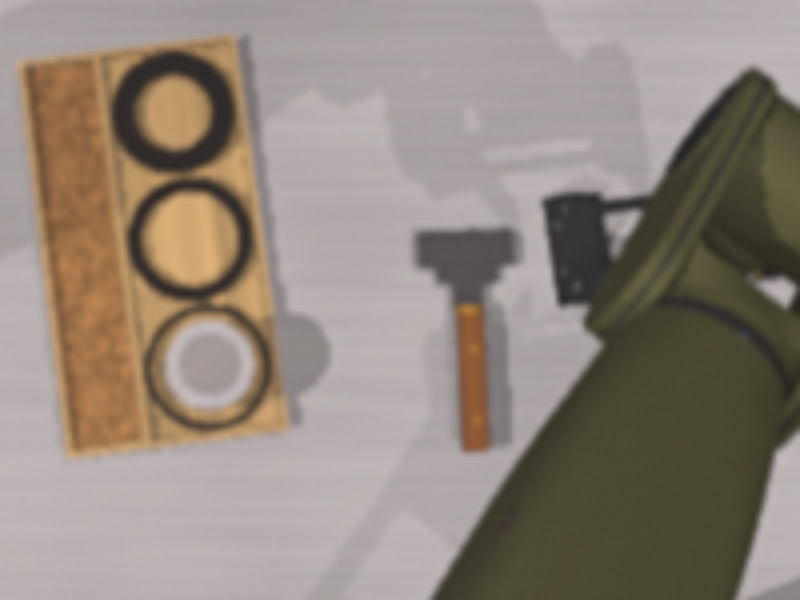

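The large tin stands inside the widest ring, at crop (208,365). Next I grasp the medium tin.

Call:
drive_tool:
  twist:
    - [0, 0, 0]
    - [0, 0, 0]
    - [0, 0, 0]
    - [0, 0, 0]
    - [0, 0, 0]
    - [0, 0, 0]
    - [0, 0, 0]
    - [0, 0, 0]
    - [0, 0, 0]
  delta_pos:
    - [0, 0, 0.031]
    - [0, 0, 0.031]
    - [0, 0, 0.031]
    - [0, 0, 0.031]
    - [0, 0, 0.031]
    - [0, 0, 0.031]
    - [0, 0, 0.031]
    - [0, 0, 0]
    - [0, 0, -0.05]
  hand: [0, 0, 0.75, 0.75, 0.75, 0.75, 0.75, 0.75, 0.75]

```text
t: 9.15
ee_pos: [562.8, -354.5, 177.6]
eef_rot: [[-0.992, -0.125, -0.005], [-0.125, 0.992, 0.004], [0.005, 0.004, -1.0]]
force: [1.1, -0.9, -1.3]
width: 47.2
grip_force: 20.0
```

Call:
drive_tool:
  twist:
    - [0, 0, 0]
    - [0, 0, 0]
    - [0, 0, 0]
    - [0, 0, 0]
    - [0, 0, 0]
    - [0, 0, 0]
    - [0, 0, 0]
    - [0, 0, 0]
    - [0, 0, 0]
    - [0, 0, 0]
  delta_pos:
    - [-0.053, 0.3065, 0]
    - [-0.053, 0.3065, 0]
    - [-0.053, 0.3065, 0]
    - [-0.053, 0.3065, 0]
    - [-0.053, 0.3065, 0]
    - [-0.053, 0.3065, 0]
    - [-0.053, 0.3065, 0]
    - [-0.053, 0.3065, 0]
    - [-0.053, 0.3065, 0]
    - [-0.053, 0.3065, 0.02]
  hand: [0.75, 0.75, 0.75, 0.75, 0.75, 0.75, 0.75, 0.75, 0.75, 0.75]

```text
t: 10.4
ee_pos: [579.9, -45.9, 161.2]
eef_rot: [[-0.992, -0.123, 0.004], [-0.123, 0.992, -0.001], [-0.004, -0.001, -1.0]]
force: [0.2, -0.5, -0.8]
width: 47.0
grip_force: 20.0
```

```bash
python3 go.py 579.2 -44.8 103
```

```text
t 10.4 delta [0.0008 0.0013 0.0582] twist [-0.001  0.004 -0.002] n 1.0
```

Call:
drive_tool:
  twist:
    - [0, 0, 0]
    - [0, 0, 0]
    - [0, 0, 0]
    - [0, 0, 0]
    - [0, 0, 0]
    - [0, 0, 0]
    - [0, 0, 0]
  delta_pos:
    - [0, 0, 0.03]
    - [0, 0, 0.048]
    - [0, 0, 0.055]
    - [0, 0, 0.0575]
    - [0, 0, 0.0575]
    - [0, 0, 0.0575]
    - [0, 0, 0.058]
  hand: [0.75, 0.75, 0.75, 0.75, 0.75, 0.75, 0.75]

```text
t: 11.28
ee_pos: [579.6, -45.2, 105.0]
eef_rot: [[-0.992, -0.125, 0.001], [-0.125, 0.992, -0.001], [-0.001, -0.001, -1.0]]
force: [-7.3, 0.3, 15.0]
width: 47.4
grip_force: 20.0
```

Call:
drive_tool:
  twist:
    - [0, 0, 0]
    - [0, 0, 0]
    - [0, 0, 0]
  delta_pos:
    - [0, 0, -0.002]
    - [0, 0, -0.002]
    - [0, 0, -0.002]
  hand: [0.75, 0.75, 0.75]

```text
t: 11.65
ee_pos: [579.2, -44.9, 104.5]
eef_rot: [[-0.992, -0.125, 0.002], [-0.125, 0.992, -0.0], [-0.001, -0.0, -1.0]]
force: [0.2, -0.5, 2.4]
width: 46.9
grip_force: 20.0
```

Run:
```python
from h import *
im,d=env.get_image('side'); cv2.imwrite('pics/b.png',cv2.resize(im[130:260,220:400],None,fx=4,fy=4)[:,:,::-1])
```

```text
(no output)
```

View pics/b.png

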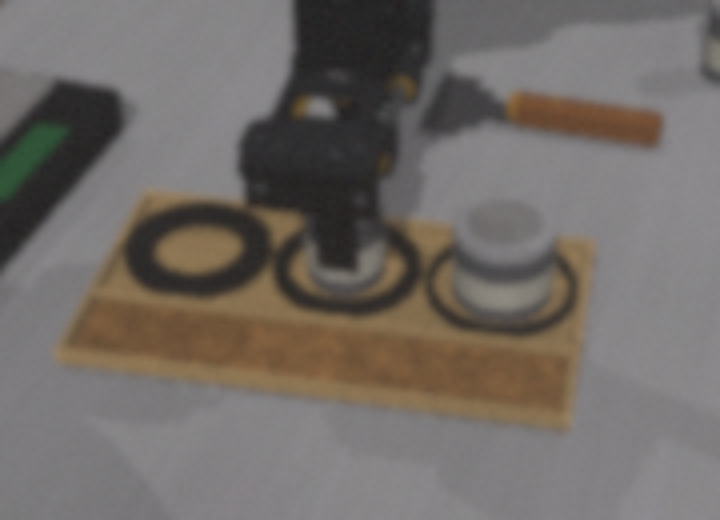

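The side view shows the medium tin upright inside the middle ring, at crop (345,265), and the large tin upright in its ring. I'll release the medium tin.

Call:
drive_tool:
  twist:
    - [0, 0, 0]
    - [0, 0, 0]
    - [0, 0, 0]
    - [0, 0, 0]
    - [0, 0, 0]
    - [0, 0, 0]
    - [0, 0, 0]
    - [0, 0, 0]
  delta_pos:
    - [0, 0, 0]
    - [0, 0, 0]
    - [0, 0, 0]
    - [0, 0, -0.02]
    - [0, 0, -0.06]
    - [0, 0, -0.096]
    - [0.21, -0.27, -0.096]
    - [0.2163, -0.2753, -0.096]
  hand: [0, 0, 0, 0, 0, 0, 0, 0]

```text
t: 12.7
ee_pos: [514.6, -152.9, 202.7]
eef_rot: [[-0.992, -0.127, 0.004], [-0.127, 0.992, -0.002], [-0.003, -0.002, -1.0]]
force: [0.7, -0.9, 0.2]
width: 95.3
grip_force: 0.0
```

```bash
python3 go.py 399.2 -345.2 200
```

```text
t 12.7 delta [ 0.1389 -0.176   0.0026] twist [-0.002  0.003  0.002] n 4.0
```

Call:
drive_tool:
  twist:
    - [0, 0, 0]
    - [0, 0, 0]
    - [0, 0, 0]
    - [0, 0, 0]
    - [0, 0, 0]
    - [0, 0, 0]
  delta_pos:
    - [0.139, -0.176, 0]
    - [0.139, -0.176, 0]
    - [0.139, -0.176, 0]
    - [0.139, -0.176, 0]
    - [0.139, -0.176, 0]
    - [0.139, -0.176, 0]
  hand: [0, 0, 0, 0, 0, 0]

```text
t: 13.45
ee_pos: [398.8, -343.8, 200.8]
eef_rot: [[-0.992, -0.125, 0.001], [-0.125, 0.992, -0.0], [-0.001, -0.0, -1.0]]
force: [0.1, 1.0, -0.3]
width: 94.7
grip_force: 0.0
```

```bash
python3 -c "from h import *;[env.get_image('top') for _ in range(3)]"; python3 go.py 399.2 -345.2 104
```

```text
t 13.6 delta [ 0.0003 -0.0021  0.0962] twist [-0.     0.     0.002] n 2.0
```

Call:
drive_tool:
  twist:
    - [0, 0, 0]
    - [0, 0, 0]
    - [0, 0, 0]
    - [0, 0, 0]
    - [0, 0, 0]
    - [0, 0, 0]
    - [0, 0, 0]
    - [0, 0, 0]
    - [0, 0, 0]
    - [0, 0, 0]
  delta_pos:
    - [0, -0.002, 0.04]
    - [0, -0.002, 0.08]
    - [0, -0.002, 0.096]
    - [0, -0.002, 0.096]
    - [0, -0.002, 0.096]
    - [0, -0.002, 0.096]
    - [0, -0.002, 0.096]
    - [0, -0.002, 0.096]
    - [0, -0.002, 0.096]
    - [0, -0.002, 0.096]
  hand: [0, 0, 0, 0, 0.9, 0.9, 0.9, 0.9, 0.9, 0.9]

```text
t: 14.85
ee_pos: [398.7, -346.0, 103.9]
eef_rot: [[-0.992, -0.125, -0.0], [-0.125, 0.992, 0.0], [0.0, 0.0, -1.0]]
force: [-0.3, 1.3, -0.6]
width: 40.9
grip_force: 0.0
```

Call:
drive_tool:
  twist:
    - [0, 0, 0]
    - [0, 0, 0]
    - [0, 0, 0]
    - [0, 0, 0]
    - [0, 0, 0]
    - [0, 0, 0]
  delta_pos:
    - [0, 0, 0]
    - [0, 0, 0]
    - [0, 0, -0.03]
    - [0, 0, -0.07]
    - [0, 0, -0.09]
    - [0, 0, -0.09]
  hand: [0.9, 0.9, 0.9, 0.9, 0.9, 0.9]

```text
t: 15.6
ee_pos: [399.3, -346.6, 195.5]
eef_rot: [[-0.992, -0.125, 0.002], [-0.125, 0.992, -0.002], [-0.002, -0.003, -1.0]]
force: [0.3, 0.1, -1.0]
width: 34.9
grip_force: 20.0
```

```bash
python3 go.py 670 -33.3 195
```

```text
t 15.6 delta [-3.077e-01  2.771e-01  3.000e-04] twist [-0.003  0.002 -0.   ] n 7.0
```

Call:
drive_tool:
  twist:
    - [0, 0, 0]
    - [0, 0, 0]
    - [0, 0, 0]
    - [0, 0, 0]
    - [0, 0, 0]
    - [0, 0, 0]
    - [0, 0, 0]
    - [0, 0, 0]
    - [0, 0, 0]
    - [0, 0, 0]
  delta_pos:
    - [-0.308, 0.277, 0]
    - [-0.308, 0.277, 0]
    - [-0.308, 0.277, 0]
    - [-0.308, 0.277, 0]
    - [-0.308, 0.277, 0]
    - [-0.308, 0.277, 0]
    - [-0.308, 0.277, 0]
    - [-0.308, 0.277, 0]
    - [-0.308, 0.277, 0]
    - [-0.308, 0.277, 0]
  hand: [0.9, 0.9, 0.9, 0.9, 0.9, 0.9, 0.9, 0.9, 0.9, 0.9]

```text
t: 16.85
ee_pos: [668.7, -33.8, 193.0]
eef_rot: [[-0.992, -0.123, -0.002], [-0.123, 0.992, 0.0], [0.002, 0.0, -1.0]]
force: [0.3, -0.0, -0.6]
width: 35.5
grip_force: 20.0
```

```bash
python3 -c "from h import *;[env.get_image('top') for _ in range(4)]"; python3 go.py 670 -33.3 108
```

```text
t 17.05 delta [-0.0006  0.0002  0.0861] twist [-0.     0.    -0.002] n 2.0
```

Call:
drive_tool:
  twist:
    - [0, 0, 0]
    - [0, 0, 0]
    - [0, 0, 0]
    - [0, 0, 0]
    - [0, 0, 0]
    - [0, 0, 0]
    - [0, 0, 0]
  delta_pos:
    - [0, 0, 0.04]
    - [0, 0, 0.07]
    - [0, 0, 0.081]
    - [0, 0, 0.0855]
    - [0, 0, 0.0865]
    - [0, 0, 0.0865]
    - [0, 0, 0.0865]
  hand: [0.9, 0.9, 0.9, 0.9, 0.9, 0.9, 0.9]

```text
t: 17.92
ee_pos: [670.3, -32.7, 108.6]
eef_rot: [[-0.992, -0.125, 0.002], [-0.125, 0.992, -0.0], [-0.002, -0.0, -1.0]]
force: [-0.4, -0.5, -0.5]
width: 35.3
grip_force: 20.0
```

Call:
drive_tool:
  twist:
    - [0, 0, 0]
    - [0, 0, 0]
    - [0, 0, 0]
    - [0, 0, 0]
    - [0, 0, 0]
    - [0, 0, 0]
    - [0, 0, 0]
    - [0, 0, 0]
  delta_pos:
    - [0, 0, 0.0005]
    - [0, 0, 0.0005]
    - [0, 0, 0.0005]
    - [0, 0, 0.0005]
    - [0, 0, -0.02]
    - [0, 0, -0.06]
    - [0, 0, -0.09]
    - [0, 0, -0.09]
  hand: [0.9, 0.3, 0.3, 0.3, 0.3, 0.3, 0.3, 0.3]

```text
t: 18.92
ee_pos: [671.9, -32.9, 203.0]
eef_rot: [[-0.992, -0.125, 0.009], [-0.125, 0.992, -0.001], [-0.008, -0.002, -1.0]]
force: [-0.3, -0.4, 0.8]
width: 66.6
grip_force: 0.0
```

```bash
python3 go.py 478.7 242 180 93.3
```

```text
t 18.93 delta [0.1575 0.297  0.021 ] twist [-0.002  0.008  0.068] n 6.0
```

Call:
drive_tool:
  twist:
    - [0, 0, 0.068]
    - [0, 0, 0.068]
    - [0, 0, 0.068]
    - [0, 0, 0.068]
    - [0, 0, 0.068]
    - [0, 0, 0.068]
    - [0, 0, 0.068]
    - [0, 0, 0.068]
    - [0, 0, 0.068]
  delta_pos:
    - [0.156, 0.297, 0.0185]
    - [0.156, 0.297, 0.0185]
    - [0.156, 0.297, 0.0185]
    - [0.156, 0.297, 0.0185]
    - [0.156, 0.297, 0.0185]
    - [0.156, 0.297, 0.0185]
    - [0.156, 0.297, 0.0185]
    - [0.156, 0.297, 0.0185]
    - [0.156, 0.297, 0.0185]
  hand: [0.4, 0.4, 0.4, 0.4, 0.4, 0.4, 0.4, 0.4, 0.4]

```text
t: 20.05
ee_pos: [478.5, 241.6, 178.9]
eef_rot: [[-0.998, -0.056, 0.0], [-0.056, 0.998, -0.0], [-0.0, -0.0, -1.0]]
force: [0.1, -0.1, -0.8]
width: 57.0
grip_force: 0.0
```

```bash
python3 - <<'E'
from h import *
im,d=env.get_image('top'); cv2.imwrite('pics/c.png',cv2.resize(im[130:280,150:360],None,fx=3.5,fy=3.5)[:,:,::-1])
[env.get_image('top') for _ in range(3)]
E
python3 go.py 478.7 242 81 93.3
```

```text
t 20.25 delta [-0.0004  0.0001  0.098 ] twist [-0.     0.    -0.002] n 2.0
```

View pics/c.png

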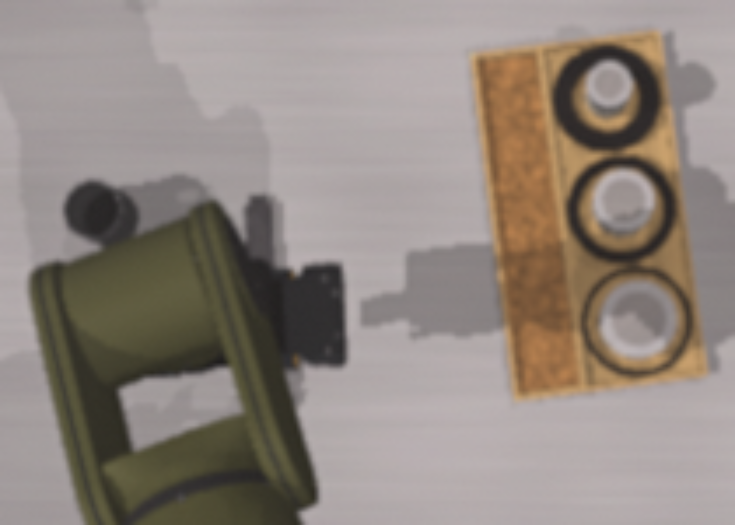

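All three tins stand in their rings, with crop positions about (610,85), (625,203) and (638,320). The gripper is over the knife, so I'll grasp it.

Call:
drive_tool:
  twist:
    - [0, 0, 0]
    - [0, 0, 0]
    - [0, 0, 0]
    - [0, 0, 0]
    - [0, 0, 0]
    - [0, 0, 0]
    - [0, 0, 0]
    - [0, 0, 0]
    - [0, 0, 0]
    - [0, 0, 0]
  delta_pos:
    - [0, 0, 0.04]
    - [0, 0, 0.075]
    - [0, 0, 0.092]
    - [0, 0, 0.098]
    - [0, 0, 0.098]
    - [0, 0, 0.098]
    - [0, 0, 0.098]
    - [0, 0, 0.098]
    - [0, 0, 0.098]
    - [0, 0, 0.098]
  hand: [0.4, 0.4, 0.4, 0.4, 0.4, 0.95, 0.95, 0.95, 0.95, 0.95]
  grip_force: 25

```text
t: 21.5
ee_pos: [477.9, 242.4, 81.1]
eef_rot: [[-0.998, -0.057, 0.0], [-0.057, 0.998, -0.0], [-0.0, -0.0, -1.0]]
force: [-0.5, -1.5, 1.5]
width: 17.8
grip_force: 25.0
```

Call:
drive_tool:
  twist:
    - [0, 0, 0]
    - [0, 0, 0]
    - [0, 0, 0]
    - [0, 0, 0]
  delta_pos:
    - [0, 0, -0.03]
    - [0, 0, -0.06]
    - [0, 0, -0.08]
    - [0, 0, -0.08]
  hand: [0.95, 0.95, 0.95, 0.95]

```text
t: 22.0
ee_pos: [478.8, 242.9, 162.7]
eef_rot: [[-0.998, -0.057, 0.004], [-0.057, 0.998, 0.001], [-0.004, 0.001, -1.0]]
force: [-0.2, -0.8, -1.0]
width: 18.0
grip_force: 25.0
```

```bash
python3 go.py 540.4 27.4 161 97.2
```

```text
t 22.0 delta [-0.0491 -0.2187  0.0016] twist [ 0.001  0.004 -0.068] n 4.0
```

Call:
drive_tool:
  twist:
    - [0, 0, -0.068]
    - [0, 0, -0.068]
    - [0, 0, -0.068]
    - [0, 0, -0.068]
    - [0, 0, -0.068]
    - [0, 0, -0.068]
    - [0, 0, -0.068]
    - [0, 0, -0.068]
  delta_pos:
    - [-0.0495, -0.2185, 0]
    - [-0.0495, -0.2185, 0]
    - [-0.0495, -0.2185, 0]
    - [-0.0495, -0.2185, 0]
    - [-0.0495, -0.2185, 0]
    - [-0.0495, -0.2185, 0]
    - [-0.0495, -0.2185, 0]
    - [-0.0495, -0.2185, 0]
  hand: [0.95, 0.95, 0.95, 0.95, 0.95, 0.95, 0.95, 0.95]

```text
t: 23.0
ee_pos: [539.5, 28.2, 160.8]
eef_rot: [[-0.992, -0.127, -0.0], [-0.127, 0.992, 0.0], [0.0, 0.0, -1.0]]
force: [-0.2, -0.6, -0.3]
width: 17.8
grip_force: 25.0
```

```bash
python3 - <<'E'
from h import *
im,d=env.get_image('side'); cv2.imwrite('pics/d.png',cv2.resize(im[130:280,200:400],None,fx=4,fy=4)[:,:,::-1])
[env.get_image('top') for _ in range(3)]
E
python3 go.py 540.4 27.4 85 97.2
```

```text
t 23.2 delta [-0.0006 -0.0003  0.0761] twist [-0.  0.  0.] n 2.0
```

View pics/d.png

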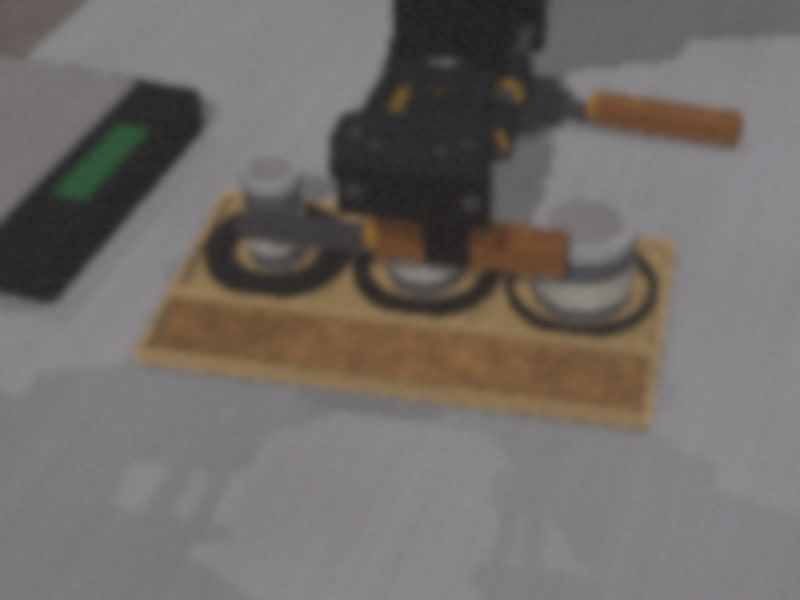

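The knife is held level and parallel to the bay. I'll lower and release it.

Call:
drive_tool:
  twist:
    - [0, 0, 0]
    - [0, 0, 0]
    - [0, 0, 0]
    - [0, 0, 0]
    - [0, 0, 0]
    - [0, 0, 0]
    - [0, 0, 0]
  delta_pos:
    - [0, 0, 0.035]
    - [0, 0, 0.06]
    - [0, 0, 0.07]
    - [0, 0, 0.0745]
    - [0, 0, 0.0755]
    - [0, 0, 0.0755]
    - [0, 0, 0.0755]
  hand: [0.95, 0.95, 0.95, 0.95, 0.95, 0.95, 0.95]

```text
t: 24.08
ee_pos: [540.3, 27.2, 86.2]
eef_rot: [[-0.992, -0.125, 0.001], [-0.125, 0.992, -0.0], [-0.001, -0.0, -1.0]]
force: [-0.2, 0.3, -1.4]
width: 17.8
grip_force: 25.0
```

Call:
drive_tool:
  twist:
    - [0, 0, 0]
    - [0, 0, 0]
    - [0, 0, 0]
    - [0, 0, 0]
    - [0, 0, 0]
    - [0, 0, 0]
    - [0, 0, 0]
    - [0, 0, 0]
    - [0, 0, 0]
  delta_pos:
    - [0, 0, 0.0007]
    - [0, 0, 0.0007]
    - [0, 0, 0.0007]
    - [0, 0, 0.0007]
    - [0, 0, 0.0007]
    - [0, 0, -0.01]
    - [0, 0, -0.05]
    - [0, 0, -0.1]
    - [0, 0, -0.15]
  hand: [0.95, 0.95, 0.65, 0.65, 0.65, 0.65, 0.65, 0.65, 0.65]

```text
t: 25.2
ee_pos: [539.6, 27.2, 237.6]
eef_rot: [[-0.992, -0.125, 0.001], [-0.125, 0.992, -0.0], [-0.001, -0.0, -1.0]]
force: [0.5, 0.4, -0.7]
width: 33.3
grip_force: 0.0
```

Call:
drive_tool:
  twist:
    - [0, 0, 0]
    - [0, 0, 0]
    - [0, 0, 0]
    - [0, 0, 0]
    - [0, 0, 0]
    - [0, 0, 0]
  delta_pos:
    - [0.1, 0.2, -0.05]
    - [0.1, 0.2, -0.05]
    - [0.1, 0.2, -0.05]
    - [0.1, 0.2, -0.05]
    - [0.1, 0.2, -0.05]
    - [0.1, 0.2, -0.05]
  hand: [0.5, 0.5, 0.5, 0.5, 0.5, 0.5]

```text
t: 25.95
ee_pos: [415.7, 212.9, 285.8]
eef_rot: [[-0.992, -0.125, 0.001], [-0.125, 0.992, -0.0], [-0.001, -0.0, -1.0]]
force: [0.1, -0.2, -0.8]
width: 47.2
grip_force: 0.0
```

Run:
```python
from h import *
im,d=env.get_image('top'); cv2.imwrite('pics/e.png',cv2.resize(im[120:270,150:350],None,fx=4,fy=4)[:,:,::-1])
im,d=env.get_image('side'); cv2.imwrite('pics/f.png',cv2.resize(im[130:280,200:400],None,fx=4,fy=4)[:,:,::-1])
print(env.state()['t'])
```

```text
26.05
```

View pics/e.png

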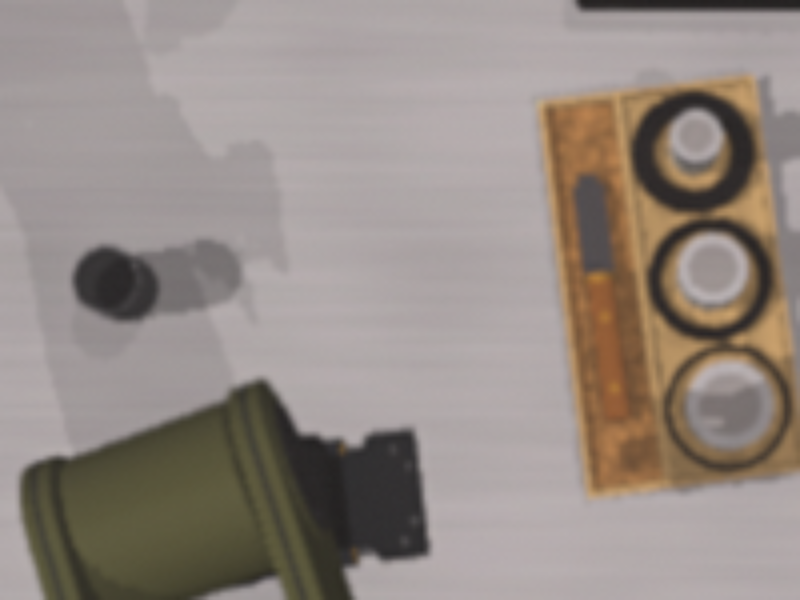

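View pics/f.png

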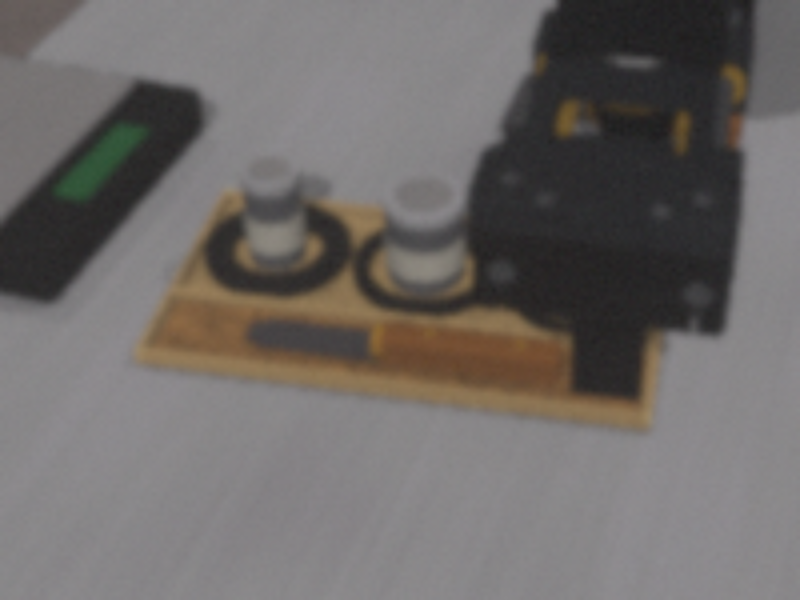

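The knife lies flat along the bay, at top crop (605,295). All tins stand upright in their rings, the empty tin is untouched at (110,283), and the arm is clear.

```bash
python3 -c "from workcell import env;print(env.job_done())"
```

```text
the job is handed in; nothing more can be done
None
```

The job is handed in: all three tins stand upright in their matching rings, the ink knife lies flat lengthwise in the bay, the empty tin and scraper were not touched, and the gripper holds nothing (about 26 s of the 118 s used).

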